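# Lock a module hold-down with a quarter-turn T-bolt

### The arm

A 6-joint arm with a two-finger parallel gripper is mounted at the origin on a cart in front of the work surface, level with it; the furniture and walls round the work are solid. World frame = base frame: x ahead of the robot, y to its left, z up, the work surface at z = 0. Lengths are in m, angles in rad, forces in N, time in s.
With the tool pointing down it reaches from about 0.375 to 0.925 m from the base axis. Payload 5.7 kg.
Tool frame: the origin (TCP) lies at the very end of the fingers, on their centre line; the grasp point (between the pads) lies 19 mm behind it; z points along the fingers, y is the direction in which the jaws open and shut (so a half turn about z gives the same grasp; the last joint's range is limited). The gripper opens to 88 mm and grips with 3 to 60 N. Pads are 20 mm wide; open, the fingers measure 115 mm over their backs; the gripper's body (75 mm by 178 mm) begins 61 mm behind the grasp point.
Start: joints at [1.209, 0.359, 1.51, -0, 1.272, -0.115], TCP at [0.147, 0.582, 0.223] pointing down, gripper open.
Joint ranges: [-2.97, 2.97], [-1.01, 2.36], [0.21, 2.38], [-0.96, 4.11], [0.2, 2.71], [-2.98, 2.98]. Speed limits (rad/s): [2.39, 2.39, 3.14, 3.14, 3.14, 3.14].

### API

Orientations are given as a unit quaternion [w, x, y, z].
In Python, from cell import r gives the robot as it stands.
- The arm moves only by the tool move_arm, never from a script. Its argument "commands" is a list of rows, each an object with "delta_pos": the shift along the tool's x, y, z in m, a list of three; "turn": the turn about the tool's z in rad; "fingers": the opening in per cent of the stroke, from 0 (shut) to 100 (fully open). In form: [{"delta_pos": [tx, ty, tz], "turn": turn, "fingers": fingers}, ...]. A call has 1 to 20 rows; each row is the pose to reach, as a shift and turn from the pose commanded when the call began, along the tool's axes at that moment; what a row does not reach only later rows make up. A row lasts 1/8 s, in which the tool goes at most 62.5 mm and 10.7 degrees, less where a joint would pass 70% of its speed; a pose out of reach is approached as far as the arm can. A call with a gripper value outside its range is refused whole. The fingers move at their own pace and stop on an object; "force" is the grip in N (left out, the last holds). Time passes only in rows, so rows that repeat a pose let the fingers close. It gives the time, the measured TCP pose, the force and the opening at its end, in the units of the state.
- r.read_state(): the state, without advancing time (a new reading comes with each control period).
- r.get_image(name): name is "scene" or "top" or "wrist"; returns (picture, depth): 480x640x3 uint8, blue, green, red; 480x640 float32, m along the optical axis (not along the pixel's ray), 0 where there is no reading.
- r.calibration(name): a dict with "vertical_fov" (degrees; the focal length in pixels is half the picture's height over the tangent of half this angle, whatever the lens; pixels are square), "cx", "cy" (the principal point, pixels), "k1" (the pictures are not rectified: a ray, as slopes to the right and down, at radius r is drawn at 1 + k1 r^2 times it, then the intrinsics apply), "R" (3x3) and "t" (3): a world point X has camera coordinates R X + t; the wrist camera has in their place "mount" (4x4, takes a point from camera to tool coordinates, whose origin is the TCP and whose axes are the flange's). Camera axes: x right, y down, z forward; pixel columns grow to the right and rows downward; lengths in m; the calibration is good to about 2 mm. A picture is of the moment at which its call begins: read the wrist's pose just before it. calibration takes no time and is no camera call.
- r.finish_job(): hands the job in, once; it reports no verdict.
The state is a dict: "clock": time; "joint_positions": joint angles; "dq": joint speeds; "joint_torque": joint torques, N m; "ee_pos": TCP position; "tool_rot": TCP orientation; "ft_force": force on the tool from outside, world axes, zero at the start; "wrist_torque": the same for the moment, N m; "grip_width": finger opening in m.
Only numpy, scipy, OpenCV 4.12 (cv2) and the standard library are available. Lean on these libraries where they do the work, as an engineer would, in place of code of your own. Each camera call takes 0.05 s, during which the arm holds its last target. There are 200 camera calls.

### The job

Take the T-bolt with the red wing grip out of its black stand, pass its T-head down through the slot of the yellow sprung hold-down plate, press the plate down against its springs and turn the bolt a quarter turn clockwise (seen from above) to its stop, then let the bolt rise into its detent and let go, so that the bolt alone keeps the plate pressed down on the module. The slot can sit up to 10 mm off its nominal place across its length, so find it by feel; press gently, never more than about 20 N on the fixture, and leave the tape roll and the dropper bottle where they are.

Things in the scene. Friction and masses are not known exactly. Their poses are not given: they have to be found in the camera images.
- bolt_grip (a point): Centre of the red wing grip of the loose T-bolt (about 0.1 kg), which stands upright in the stand's slot, its collar on the stand's top. Wing 36 (x) x 12 (y) x 28 (z) mm; z is the bolt's axis, up; x is the long direction of the wing and of the T-head alike; grasp across y. Symmetrical under a half turn.
- bolt_tip (a point): Centre of the lower face of the bolt's T-head, 49.5 mm below bolt_grip, same axes. From this point up along the axis: T-head 26 (x) x 8 (y) x 8 (z) mm, shank 8 mm round, collar 26 mm round from 25.5 to 29.5 mm, neck 12 mm round, wing from 35.5 to 63.5 mm.
- bolt: The same T-bolt as a whole; its origin is the point bolt_tip.
- stand: Black fixed block, 70 (x) x 46 (y) x 32 (z) mm on a grey foot 90 x 56 mm, with an upright slot 30 (x) x 12 (y) mm in which the bolt stands, its head 6.5 mm above the worktop. Origin at the centre of its underside. Lift the bolt 35 mm or more to free its head.
- clamp: Fixed clamp fixture on an aluminium base (x -45..90, y -55..55, 10 mm thick); origin on the worktop under the nominal slot centre, z up. The yellow sprung plate (50 x 56 x 6 mm round the slot) has ears with guide posts 8 mm round 36 mm either side (y) of the slot, tops 50.5 mm high, and an arm to +x with a rubber foot over a dark module in its nest at x 62 mm.
- slot_nominal (a point): Nominal centre of the slot mouth in the top of the unpressed yellow plate, 47.5 mm over the worktop; axes as the clamp's. The slot is 30 (x) x 10.5 (y) mm. True centre: x as here, but y anywhere within 10 mm either side, not measured; it is clamped there firmly. A head pressing beside the slot pushes the plate down; slid along y under light pressure, the plate springs up round it.
- lock_nominal (a point): Under side of the fixed steel lock plate (26 mm over the worktop, plate 6 mm thick) below the nominal slot centre. Its slot, 30 (x) x 11.5 (y) mm, lies under the yellow plate's one and is off by the same amount. Below it the T-head (from bolt_tip up) can turn: clockwise only, seen from above, 90 degrees to an end stop. Cavity floor 10 mm over the worktop.
- hold_down (a joint): How far the yellow plate is pressed down, m: 0 up, 0.009 hard stop. Springs press it up with about 3.4 N plus 0.8 N per mm. Pressed by the bolt's collar, the head is free to turn from about 0.0065 to the hard stop. When let up after turning, the head rises 2.5 mm into a detent under the lock plate and the plate stays at about 0.004.
- tape_roll: Bystander: loose roll of brown tape, 92 mm across, 48 mm high, on the worktop.
- flux_bottle: Bystander: small loose dropper bottle, 34 mm across, 102 mm high, on the worktop.

How it is judged:
By the outcome, as a careful person would: the job done as asked, in the order asked, and still so for the second after the job is handed in, with the robot touching nothing.
It also fails if it takes over 64 s, if anything falls off the work surface, if the arm or the gripper's body presses on something with over 40 N, if the wrist force passes 120 N, or if a joint passes its speed limit or range.

## Working session

There is one attempt and no reset: what is moved stays moved. The work goes in short steps, Python scripts to look and compute and a tool call to move; the robot and the scene stay as the last step left them, time stands still between calls to the robot, and variables do not carry over. Pictures are saved under pics/ and viewed, about 8 in all and at most 12, crops included, and the job is handed in when it is done.

Besides the shell and the picture viewer there is one more tool, called after ">>>" as name([rows], argument=value, ...), one row to a line, values as JSON. move_arm: Moves the arm, as the interface text tells. Its arguments: {"type":"object","properties":{"commands":{"type":"array"},"force":{"type":"number"}},"required":["commands"]}

```bash
mkdir -p pics; ls
python3 - <<'E'
from cell import r
import cv2,numpy as np
s=r.read_state();print({k:np.round(v,4) for k,v in s.items()})
for n in("scene","top"):
    c=r.calibration(n);print(n,c)
    p,d=r.get_image(n);cv2.imwrite(f"pics/{n}0.png",p);np.save(f"pics/{n}0.npy",d)
print(r.calibration("wrist"))
E
```

```text
pics
{'clock': np.float64(0.0), 'joint_positions': array([ 1.2089,  0.3595,  1.5114, -0.    ,  1.2725, -0.1151]), 'dq': array([ 0.0013, -0.0001,  0.0006, -0.0006, -0.0006,  0.0002]), 'joint_torque': array([-1.00000e-04, -5.15377e+01, -2.70734e+01,  6.75000e-02,
        3.49000e-02, -1.00000e-04]), 'ee_pos': array([0.1463, 0.5812, 0.2218]), 'tool_rot': array([-2.000e-04,  1.231e-01,  9.924e-01, -9.000e-04]), 'ft_force': array([ 0.1833, -0.3525,  0.5137]), 'wrist_torque': array([ 0.0337, -0.0092,  0.0478]), 'grip_width': np.float64(0.0877)}
scene {'vertical_fov': 50.53075149777156, 'cx': 321.08809285296786, 'cy': 232.23591385503914, 'k1': -0.04379456828488819, 'R': array([[ 0.43627863, -0.89957254, -0.02074145],
       [-0.5165989 , -0.23153586, -0.82432804],
       [ 0.73674047,  0.37035172, -0.56573234]]), 't': array([-0.43025424,  0.30488572,  0.56559678])}
top {'vertical_fov': 44.64995508650377, 'cx': 310.3898004499138, 'cy': 250.1462009414246, 'k1': -0.15719118636964258, 'R': array([[-0.01099302, -0.99961316, -0.02554749],
       [-0.99383209,  0.0137418 , -0.11004062],
       [ 0.11034912,  0.02418023, -0.99359871]]), 't': array([-0.18184309,  0.56452867,  1.1265816 ])}
{'vertical_fov': 70.84448531156735, 'cx': 313.92713518117887, 'cy': 239.85722138873388, 'k1': 0.005702146649107438, 'mount': array([[ 5.54868911e-04, -9.69297507e-01, -2.45890291e-01,
         6.67948919e-02],
       [ 9.99998964e-01,  2.11239164e-04,  1.42386566e-03,
         5.83247582e-04],
       [-1.32820777e-03, -2.45890826e-01,  9.69296620e-01,
        -1.61442222e-01],
       [ 0.00000000e+00,  0.00000000e+00,  0.00000000e+00,
         1.00000000e+00]])}
```

View pics/top0.png

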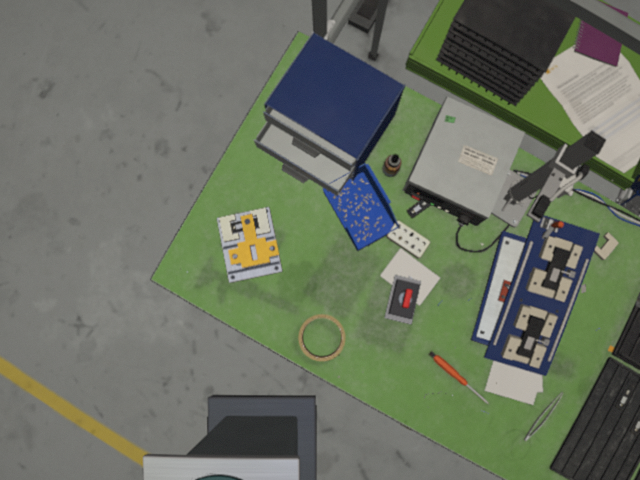

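View pics/scene0.png

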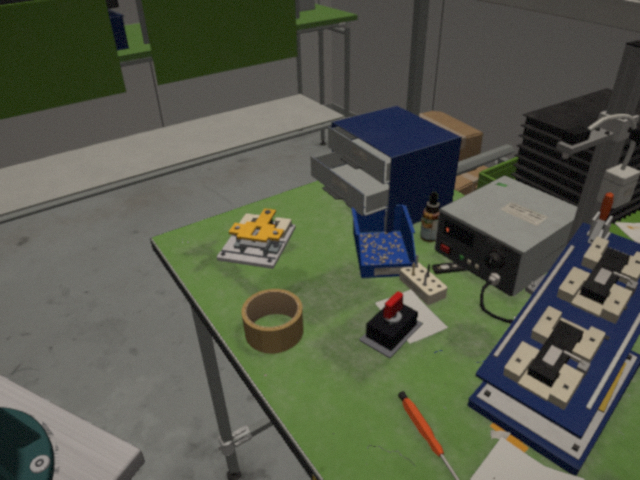

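The top view shows the clamp at about (250,245), the stand with its red grip at (404,298), the tape roll at (321,338) and the bottle at (393,164). The scene view agrees. Next I'll locate these coarsely.

```bash
cat > h.py <<'E'
import cv2,numpy as np
from scipy.spatial.transform import Rotation as Ro
from cell import r
def cam(n,s=None):
    c=r.calibration(n);f=240/np.tan(np.radians(c["vertical_fov"]/2))
    K=np.array([[f,0,c["cx"]],[0,f,c["cy"]],[0,0,1]])
    if n=="wrist":
        T=np.eye(4);q=s["tool_rot"];T[:3,:3]=Ro.from_quat([q[1],q[2],q[3],q[0]]).as_matrix();T[:3,3]=s["ee_pos"]
        M=np.linalg.inv(T@np.array(c["mount"]));R,t=M[:3,:3],M[:3,3]
    else: R,t=np.array(c["R"]),np.array(c["t"])
    return K,np.array([c["k1"],0,0,0.]),R,t
def rays(C,px):
    K,D,R,t=C
    u=cv2.undistortPoints(np.float64(px).reshape(-1,1,2),K,D).reshape(-1,2)
    return -R.T@t,np.c_[u,np.ones(len(u))]@R   # origin, dirs (depth 1)
def onplane(C,px,z):
    o,d=rays(C,px);return o+d*((z-o[2])/d[:,2])[:,None]
def proj(C,X):
    K,D,R,t=C
    return cv2.projectPoints(np.float64(X).reshape(-1,1,3),cv2.Rodrigues(R)[0],t,K,D)[0].reshape(-1,2)
def mask(p,kind):
    h=cv2.cvtColor(p,cv2.COLOR_BGR2HSV);H,S,V=h[...,0],h[...,1],h[...,2]
    m=((H<6)|(H>172))&(S>150)&(V>90) if kind=="red" else (H>15)&(H<30)&(S>140)&(V>110)
    return m.astype(np.uint8)*255
def blobs(m,amin=30):
    cs,_=cv2.findContours(m,cv2.RETR_EXTERNAL,cv2.CHAIN_APPROX_NONE)
    return sorted([c for c in cs if cv2.contourArea(c)>amin],key=cv2.contourArea,reverse=True)
E
python3 - <<'E'
from h import *
for n in("top","scene"):
    p=cv2.imread(f"pics/{n}0.png");d=np.load(f"pics/{n}0.npy");C=cam(n)
    print(n,"cam",-C[2].T@C[3])
    for k,z in(("red",.07),("yel",.0475)):
        for c in blobs(mask(p,k))[:4]:
            q=cv2.minAreaRect(c);m=cv2.moments(c);x=[m["m10"]/m["m00"],m["m01"]/m["m00"]]
            print(k,cv2.contourArea(c),np.round(x),onplane(C,[x],z).round(4), "rect",onplane(C,cv2.boxPoints(q),z).round(3).tolist())
C=cam("top");print("tape",onplane(C,[[321,338]],.048),"bottle",onplane(C,[[393,160]],.1))
print(onplane(C,[[230,283],[281,273],[270,208],[219,216]],.01).round(4))
print("stand",onplane(C,[[392,276],[422,284],[413,322],[386,316]],.032).round(4))
E
```

```text
top cam [ 0.43473041 -0.21677139  1.17684548]
red 91.0 [407. 298.] [[ 0.4644 -0.3715  0.07  ]] rect [[0.448, -0.361, 0.07], [0.483, -0.371, 0.07], [0.48, -0.382, 0.07], [0.445, -0.373, 0.07]]
yel 1741.0 [ 71. 412.] [[0.2433 0.2907 0.0475]] rect [[0.325, 0.463, 0.048], [0.346, 0.447, 0.048], [0.164, 0.133, 0.048], [0.143, 0.147, 0.048]]
yel 1187.0 [252. 247.] [[ 0.5688 -0.076   0.0475]] rect [[0.542, -0.023, 0.048], [0.637, -0.057, 0.048], [0.605, -0.144, 0.048], [0.51, -0.11, 0.048]]
scene cam [-0.07148368 -0.52592266  0.56237814]
red 105.5 [394. 299.] [[ 0.46   -0.3727  0.07  ]] rect [[0.446, -0.364, 0.07], [0.481, -0.372, 0.07], [0.474, -0.382, 0.07], [0.439, -0.374, 0.07]]
yel 861.0 [258. 228.] [[ 0.5656 -0.0771  0.0475]] rect [[0.557, -0.011, 0.047], [0.645, -0.063, 0.047], [0.562, -0.134, 0.047], [0.485, -0.084, 0.047]]
yel 120.0 [609. 394.] [[ 0.4294 -0.6623  0.0475]] rect [[0.401, -0.652, 0.047], [0.489, -0.676, 0.047], [0.487, -0.682, 0.047], [0.4, -0.657, 0.047]]
yel 119.5 [517. 443.] [[ 0.3147 -0.5701  0.0475]] rect [[0.315, -0.558, 0.047], [0.323, -0.561, 0.047], [0.315, -0.582, 0.047], [0.307, -0.58, 0.047]]
yel 36.0 [495. 427.] [[ 0.3257 -0.5439  0.0475]] rect [[0.324, -0.538, 0.047], [0.33, -0.54, 0.047], [0.326, -0.552, 0.047], [0.32, -0.55, 0.047]]
tape [[ 0.39029229 -0.20779093  0.048     ]] bottle [[ 0.72384308 -0.34887227  0.1       ]]
[[ 0.5001 -0.0259  0.01  ]
 [ 0.519  -0.1289  0.01  ]
 [ 0.6516 -0.1072  0.01  ]
 [ 0.637  -0.0027  0.01  ]]
stand [[ 0.5086 -0.3485  0.032 ]
 [ 0.492  -0.4072  0.032 ]
 [ 0.4181 -0.3875  0.032 ]
 [ 0.4307 -0.3349  0.032 ]]
```

>>> move_arm([
  {"delta_pos": [-0.05,-0.04,0.002],"turn": 0,"fingers": 100},
  {"delta_pos": [-0.09,-0.075,0.005],"turn": 0,"fingers": 100},
  {"delta_pos": [-0.14,-0.115,0.005],"turn": 0,"fingers": 100},
  {"delta_pos": [-0.185,-0.155,0.01],"turn": 0,"fingers": 100},
  {"delta_pos": [-0.23,-0.19,0.01],"turn": 0,"fingers": 100},
  {"delta_pos": [-0.28,-0.23,0.01],"turn": 0,"fingers": 100},
  {"delta_pos": [-0.325,-0.27,0.015],"turn": 0,"fingers": 100},
  {"delta_pos": [-0.37,-0.305,0.015],"turn": 0,"fingers": 100},
  {"delta_pos": [-0.415,-0.34,0.02],"turn": 0,"fingers": 100},
  {"delta_pos": [-0.46,-0.38,0.02],"turn": 0,"fingers": 100},
  {"delta_pos": [-0.485,-0.43,0.03],"turn": 0,"fingers": 100},
  {"delta_pos": [-0.51,-0.48,0.04],"turn": 0,"fingers": 100},
  {"delta_pos": [-0.54,-0.52,0.05],"turn": 0,"fingers": 100},
  {"delta_pos": [-0.546,-0.534,0.06],"turn": 0,"fingers": 100},
  {"delta_pos": [-0.546,-0.534,0.06],"turn": 0,"fingers": 100},
  {"delta_pos": [-0.546,-0.534,0.06],"turn": 0,"fingers": 100},
  {"delta_pos": [-0.546,-0.534,0.06],"turn": 0,"fingers": 100},
])

```text
clock: 2.22
ee_pos: [0.5453, -0.068, 0.1631]
tool_rot: [0.0, 0.122, 0.992, 0.0]
ft_force: [0.4, 0.1, 0.2]
grip_width: 0.0878
```

```bash
cat > snap.py <<'E'
import sys,json
from h import *
s=r.read_state();p,d=r.get_image("wrist");n=sys.argv[1]
cv2.imwrite(f"pics/{n}.png",p);np.save(f"pics/{n}.npy",d)
json.dump({k:np.asarray(v).tolist() for k,v in s.items()},open(f"pics/{n}.json","w"))
print(np.round(s["ee_pos"],4),np.round(s["tool_rot"],4),np.round(s["ft_force"],2),s["clock"])
E
python3 snap.py w1
```

```text
[ 0.5453 -0.068   0.1631] [1.000e-04 1.223e-01 9.925e-01 1.000e-04] [0.37 0.14 0.23] 2.225
```

View pics/w1.png

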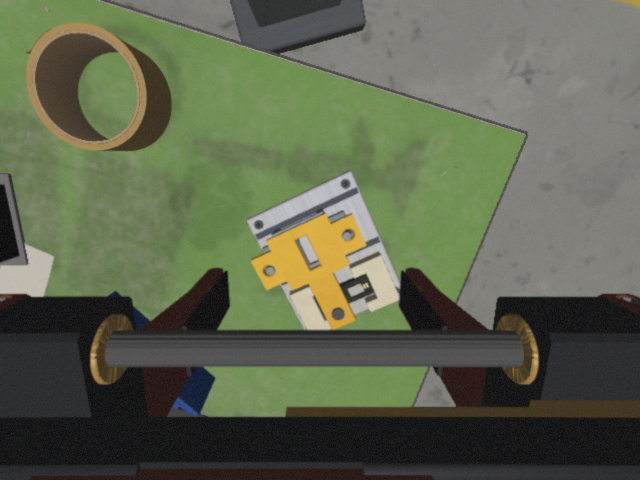

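The wrist view shows the clamp with its slot at (308,250), posts at (269,270) and (348,235), and the arm and foot screw at (338,313). I'll measure the slot, plate and posts.

Run:
```python
from h import *
import json
s=json.load(open("pics/w1.json"));p=cv2.imread("pics/w1.png");C=cam("wrist",s)
m=mask(p,"yel");m[:,:240]=0;m[:,380:]=0
cs,h=cv2.findContours(m,cv2.RETR_CCOMP,cv2.CHAIN_APPROX_NONE)
for i,c in enumerate(cs):
    if cv2.contourArea(c)>15:
        q=cv2.minAreaRect(c);print("hole" if h[0,i,3]>=0 else "out",cv2.contourArea(c),np.round(q[0],1),np.round(q[1],1),round(q[2],1),onplane(C,[q[0]],.0475).round(4),onplane(C,cv2.boxPoints(q),.0475).round(4).tolist())
g=cv2.resize(p[165:345,230:410],None,fx=3.3,fy=3.3,interpolation=cv2.INTER_CUBIC);cv2.imwrite("pics/w1c.png",g)
# base corners (white)
```

```text
out 6436.0 [319.1 276.2] [110.  111.3] 65.0 [[ 0.5817 -0.0714  0.0475]] [[0.5434, -0.1268, 0.0475], [0.5249, -0.0344, 0.0475], [0.6217, -0.0138, 0.0475], [0.6454, -0.1129, 0.0475]]
hole 144.0 [337.5 314. ] [13.4 13.4] 45.0 [[ 0.6207 -0.064   0.0475]] [[0.6186, -0.0722, 0.0475], [0.6117, -0.0619, 0.0475], [0.6227, -0.0557, 0.0475], [0.6298, -0.0661, 0.0475]]
hole 104.0 [269.5 270. ] [12.  10.6] 45.0 [[ 0.5658 -0.1117  0.0475]] [[0.5637, -0.1183, 0.0475], [0.5587, -0.1102, 0.0475], [0.5679, -0.1051, 0.0475], [0.573, -0.1133, 0.0475]]
hole 464.5 [307.8 251.6] [35.8 14.3] 63.4 [[ 0.5578 -0.0755  0.0475]] [[0.5439, -0.0845, 0.0475], [0.5411, -0.0726, 0.0475], [0.5719, -0.0662, 0.0475], [0.5749, -0.0784, 0.0475]]
hole 129.0 [347.5 234.5] [11.3 14.1] 45.0 [[ 0.5513 -0.0393  0.0475]] [[0.5503, -0.0468, 0.0475], [0.544, -0.0367, 0.0475], [0.5523, -0.0317, 0.0475], [0.5588, -0.0418, 0.0475]]
```

View pics/w1c.png

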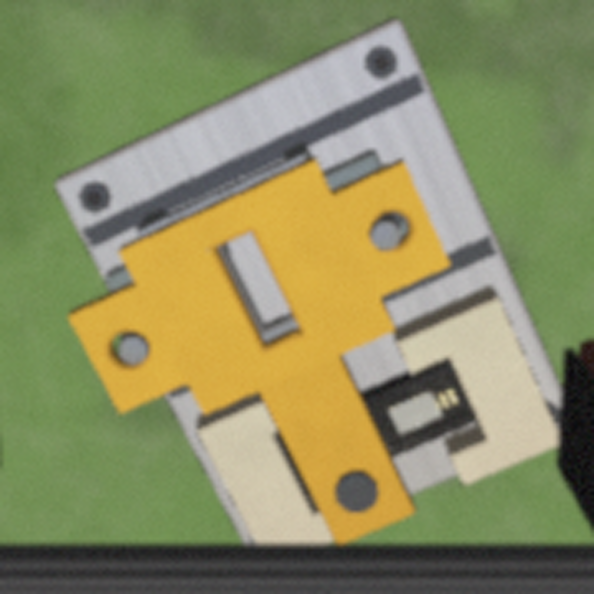

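>>> move_arm([
  {"delta_pos": [0.001,-0.05,0],"turn": 0,"fingers": 100},
  {"delta_pos": [0.002,-0.11,0],"turn": 0,"fingers": 100},
  {"delta_pos": [0.003,-0.17,0],"turn": 0,"fingers": 100},
  {"delta_pos": [0.004,-0.23,0],"turn": 0,"fingers": 100},
  {"delta_pos": [0.006,-0.28,0],"turn": 0,"fingers": 100},
  {"delta_pos": [0.006,-0.315,0],"turn": 0,"fingers": 100},
  {"delta_pos": [0.006,-0.315,0],"turn": 0,"fingers": 100},
  {"delta_pos": [0.006,-0.315,0],"turn": 0,"fingers": 100},
  {"delta_pos": [0.006,-0.315,0],"turn": 0,"fingers": 100},
])

```text
clock: 3.4
ee_pos: [0.4632, -0.3717, 0.1628]
tool_rot: [-0.0, 0.122, 0.993, 0.0]
ft_force: [0.7, -0.7, -0.2]
grip_width: 0.0876
```

```bash
python3 snap.py w2
python3 - <<'E'
from h import *
import json
s=json.load(open("pics/w1.json"));C=cam("wrist",s)
a=onplane(C,[[230+57/3.3,165+185/3.3],[230+398/3.3,165+20/3.3]],.01)
po=onplane(C,[[269.5,270],[347.5,234.5]],.0505);sl=onplane(C,[[307.8,251.6]],.0475)[0];ft=onplane(C,[[337.5,314]],.0475)[0]
print("base corners",a.round(4),"posts",po.round(4),np.linalg.norm(po[0]-po[1]),"slot",sl,ft)
v=po[1]-po[0];y1=np.degrees(np.arctan2(-v[0],v[1]));v=a[1]-a[0];y2=np.degrees(np.arctan2(-v[0],v[1]));v=ft-sl;print("yaw",y1,y2,np.degrees(np.arctan2(v[1],v[0])))
th=np.radians(11.2);X=np.array([np.cos(th),np.sin(th)]);Y=np.array([-X[1],X[0]])
mb=a.mean(0)[:2];print("slot rel base edge mid:",(sl[:2]-mb)@X,(sl[:2]-mb)@Y,"posts mid",(po.mean(0)[:2]-mb)@X,(po.mean(0)[:2]-mb)@Y)
s=json.load(open("pics/w2.json"));p=cv2.imread("pics/w2.png");C=cam("wrist",s)
for c in blobs(mask(p,"red"))[:3]:
    q=cv2.minAreaRect(c);print(cv2.contourArea(c),np.round(q,1) if 0 else q,onplane(C,[q[0]],.07).round(4),onplane(C,cv2.boxPoints(q),.07).round(4).tolist())
E
```

```text
[ 0.4632 -0.3717  0.1628] [-1.000e-04  1.222e-01  9.925e-01  2.000e-04] [ 0.73 -0.7  -0.17] 3.4
base corners [[ 0.5251 -0.127   0.01  ]
 [ 0.5034 -0.0219  0.01  ]] posts [[ 0.5649 -0.1111  0.0505]
 [ 0.5506 -0.0394  0.0505]] 0.07311006456604961 slot [ 0.55775099 -0.07545329  0.0475    ] [ 0.62067481 -0.06396781  0.0475    ]
yaw 11.285174069099693 11.65489171301888 10.34431711458966
slot rel base edge mid: 0.042487147636602614 -0.009473133873201063 posts mid 0.042487859194717655 -0.009248015427207079
577.5 ((314.5, 243.0), (44.0, 15.0), 90.0) [[ 0.4637 -0.3704  0.07  ]] [[0.4454, -0.3718, 0.07], [0.4482, -0.3606, 0.07], [0.4826, -0.369, 0.07], [0.4798, -0.3805, 0.07]]
78.0 ((114.10999298095703, 288.76995849609375), (16.263456344604492, 14.707822799682617), 81.8698959350586) [[ 0.4616 -0.5359  0.07  ]] [[0.4543, -0.5401, 0.07], [0.4555, -0.5282, 0.07], [0.4689, -0.5317, 0.07], [0.4677, -0.5437, 0.07]]
```

View pics/w2.png

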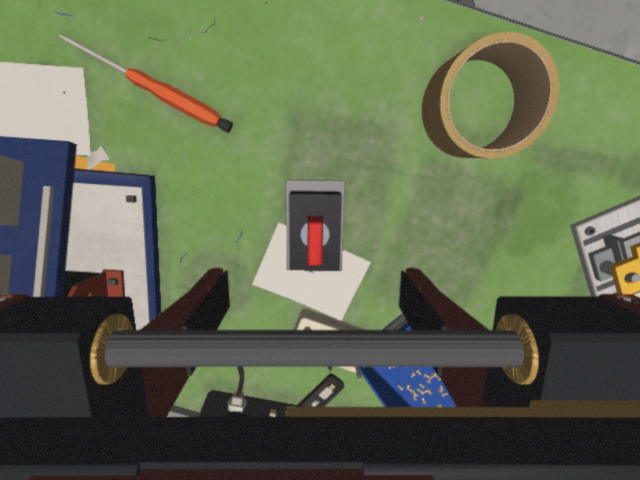

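The wrist view shows the red wing at (315,243), upright in the picture and so aligned with the tool. The collar is at (315,234), the tape roll is well clear at (500,95), and the gripper is clear of the stand. I'll refine the position along the wing using its ends and the collar.

Run:
```python
from h import *
import json
s=json.load(open("pics/w2.json"));p=cv2.imread("pics/w2.png");C=cam("wrist",s)
print(p[208:272:2,315].tolist())
print(p[225,296:336].tolist()); print(p[255,300:330].tolist())
q=s["tool_rot"];R=Ro.from_quat([q[1],q[2],q[3],q[0]]).as_matrix()
P=np.array(s["ee_pos"]);
def at(x,y,z): return np.r_[P[:2],z]+R[:,0]*x+R[:,1]*y
print(proj(C,[at(.018,0,.07),at(-.018,0,.07),at(.018,0,.042),at(0,.013,.036),at(0,-.013,.036),at(.013,0,.036),at(-.035,0,.032),at(.035,0,.032),at(0,.023,.032),at(0,-.023,.032)]).round(1))
```

```text
[[69, 64, 69], [65, 66, 67], [65, 64, 66], [67, 64, 68], [42, 41, 73], [24, 23, 77], [23, 22, 79], [33, 38, 141], [52, 56, 194], [57, 62, 213], [59, 63, 214], [62, 66, 215], [59, 64, 213], [58, 62, 213], [58, 64, 213], [61, 63, 212], [57, 62, 213], [63, 67, 214], [57, 62, 211], [59, 63, 212], [53, 58, 209], [55, 60, 209], [57, 62, 210], [53, 59, 208], [53, 58, 206], [52, 58, 206], [50, 55, 204], [51, 57, 206], [51, 53, 185], [51, 50, 73], [58, 58, 58], [86, 96, 96]]
[[64, 64, 65], [66, 65, 65], [68, 65, 68], [66, 65, 68], [67, 65, 68], [64, 65, 67], [67, 66, 67], [88, 87, 89], [134, 128, 127], [164, 156, 153], [167, 158, 155], [122, 115, 133], [59, 60, 151], [45, 46, 180], [56, 58, 201], [59, 62, 209], [60, 64, 210], [59, 62, 209], [57, 63, 210], [58, 62, 209], [56, 60, 208], [62, 67, 212], [59, 63, 210], [55, 61, 208], [54, 58, 196], [48, 51, 175], [67, 66, 139], [139, 129, 138], [164, 155, 152], [137, 133, 131], [94, 94, 93], [67, 68, 71], [62, 61, 65], [65, 65, 66], [64, 62, 65], [65, 64, 65], [65, 66, 66], [63, 62, 66], [63, 61, 64], [62, 61, 62]]
[[59, 57, 59], [59, 57, 60], [56, 52, 58], [55, 52, 55], [56, 55, 57], [58, 56, 57], [59, 55, 66], [49, 46, 109], [41, 43, 158], [49, 52, 188], [57, 60, 204], [53, 57, 209], [56, 59, 211], [56, 60, 209], [55, 60, 208], [54, 60, 208], [52, 56, 206], [56, 60, 207], [53, 57, 204], [50, 53, 198], [47, 50, 181], [40, 42, 155], [46, 46, 107], [58, 57, 65], [58, 58, 60], [55, 55, 57], [54, 53, 58], [59, 58, 59], [59, 58, 60], [56, 54, 56]]
[[312.6 220. ]
 [312.7 264.7]
 [312.7 213.8]
 [327.6 232.9]
 [297.9 232.9]
 [312.7 218.3]
 [312.7 269.3]
 [312.7 192.3]
 [338.6 231.9]
 [286.8 231.9]]
```

>>> move_arm([
  {"delta_pos": [-0.001,0.0015,0.04],"turn": 0,"fingers": 60},
  {"delta_pos": [-0.001,0.0015,0.08],"turn": 0,"fingers": 60},
  {"delta_pos": [-0.001,0.0015,0.105],"turn": 0,"fingers": 60},
  {"delta_pos": [-0.001,0.0015,0.118],"turn": 0,"fingers": 60},
  {"delta_pos": [-0.001,0.0015,0.122],"turn": 0,"fingers": 60},
  {"delta_pos": [-0.001,0.0015,0.122],"turn": 0,"fingers": 60},
  {"delta_pos": [-0.001,0.0015,0.122],"turn": 0,"fingers": 60},
])

```text
clock: 4.32
ee_pos: [0.4648, -0.3728, 0.0417]
tool_rot: [0.001, 0.123, 0.992, -0.001]
ft_force: [-0.4, 0.0, 0.5]
grip_width: 0.0523
```

>>> move_arm([
  {"delta_pos": [0,0,0],"turn": 0,"fingers": 0},
  {"delta_pos": [0,0,0],"turn": 0,"fingers": 0},
  {"delta_pos": [0,0,0],"turn": 0,"fingers": 0},
  {"delta_pos": [0,0,0],"turn": 0,"fingers": 0},
  {"delta_pos": [0,0,0],"turn": 0,"fingers": 0},
  {"delta_pos": [0,0,0],"turn": 0,"fingers": 0},
  {"delta_pos": [0,0,0],"turn": 0,"fingers": 0},
  {"delta_pos": [0,0,0],"turn": 0,"fingers": 0},
], force=30)

```text
clock: 5.32
ee_pos: [0.4641, -0.3722, 0.0407]
tool_rot: [-0.0, 0.123, 0.992, -0.0]
ft_force: [-0.2, 1.0, 0.2]
grip_width: 0.0118
```

>>> move_arm([
  {"delta_pos": [0,0,-0.01],"turn": 0,"fingers": 0},
  {"delta_pos": [0,0,-0.03],"turn": 0,"fingers": 0},
  {"delta_pos": [0,0,-0.06],"turn": 0,"fingers": 0},
  {"delta_pos": [0,0,-0.09],"turn": 0,"fingers": 0},
  {"delta_pos": [0,0,-0.1],"turn": 0,"fingers": 0},
  {"delta_pos": [0,0,-0.1],"turn": 0,"fingers": 0},
  {"delta_pos": [0,0,-0.1],"turn": 0,"fingers": 0},
])

```text
clock: 6.2
ee_pos: [0.4635, -0.3716, 0.1396]
tool_rot: [-0.001, 0.123, 0.992, 0.001]
ft_force: [0.2, -0.2, -1.1]
grip_width: 0.0116
```

```bash
python3 snap.py w3
python3 - <<'E'
from h import *
import json
s=json.load(open("pics/w3.json"));p=cv2.imread("pics/w3.png");C=cam("wrist",s)
cv2.imwrite("pics/w3c.png",cv2.resize(p[200:440,200:430],None,fx=2.4,fy=2.4))
E
```

```text
[ 0.4635 -0.3716  0.1396] [-8.000e-04  1.231e-01  9.924e-01  6.000e-04] [ 0.23 -0.23 -1.07] 6.2
```

View pics/w3c.png

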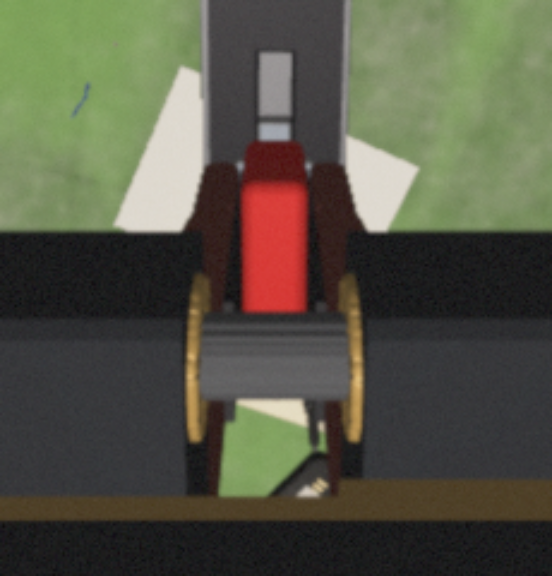

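The bolt is lifted (the wrist force changed by about its weight) and the stand slot is empty. The wing's near end shows its top edge at row 275 and its lower edge at row 259, column 314.6.

Run:
```python
from h import *
import json
s=json.load(open("pics/w3.json"));p=cv2.imread("pics/w3.png");C=cam("wrist",s)
q=s["tool_rot"];R=Ro.from_quat([q[1],q[2],q[3],q[0]]).as_matrix();P=np.array(s["ee_pos"])
print(p[252:282,314].tolist(),p[300,296:334,2].tolist())
for row,tz in((274.5,-.0293),(259,-.0013)):
    o,d=rays(C,[[314.6,row]]);o=R.T@(o-P);d=R.T@d[0];print(row,o+d*((tz-o[2])/d[2]))
# bias of slot: tool-frame slot coordinate at w1
s=json.load(open("pics/w1.json"));q=s["tool_rot"];R=Ro.from_quat([q[1],q[2],q[3],q[0]]).as_matrix()
print(R.T@(np.array([.5578,-.0755,.0475])-s["ee_pos"]))
```

```text
[[160, 155, 152], [174, 166, 162], [172, 163, 161], [174, 166, 162], [175, 167, 163], [171, 164, 160], [117, 112, 122], [47, 44, 87], [28, 23, 84], [14, 17, 82], [26, 28, 85], [25, 26, 85], [21, 20, 82], [26, 25, 85], [29, 31, 85], [26, 26, 85], [29, 30, 86], [33, 33, 87], [16, 19, 83], [27, 31, 83], [29, 32, 85], [23, 27, 83], [21, 27, 89], [31, 33, 116], [40, 39, 143], [38, 41, 165], [45, 48, 181], [47, 52, 192], [53, 55, 202], [56, 61, 214]] [32, 29, 26, 34, 83, 147, 177, 191, 201, 213, 216, 217, 218, 217, 217, 215, 217, 216, 218, 217, 216, 216, 216, 215, 216, 217, 215, 207, 196, 184, 169, 126, 69, 35, 28, 29, 38, 47]
274.5 [ 0.01844822  0.00106296 -0.0293    ]
259 [ 0.01635927  0.00115644 -0.0013    ]
[-0.01390577 -0.00427501  0.11562463]
```

>>> move_arm([
  {"delta_pos": [-0.002,0.04,0],"turn": -0.05,"fingers": 0},
  {"delta_pos": [-0.005,0.09,0],"turn": -0.15,"fingers": 0},
  {"delta_pos": [-0.009,0.145,0],"turn": -0.25,"fingers": 0},
  {"delta_pos": [-0.012,0.2,0],"turn": -0.35,"fingers": 0},
  {"delta_pos": [-0.015,0.25,0],"turn": -0.44,"fingers": 0},
  {"delta_pos": [-0.017,0.29,0],"turn": -0.442,"fingers": 0},
  {"delta_pos": [-0.0186,0.309,0],"turn": -0.442,"fingers": 0},
  {"delta_pos": [-0.0186,0.309,0.02],"turn": -0.442,"fingers": 0},
  {"delta_pos": [-0.0186,0.309,0.04],"turn": -0.442,"fingers": 0},
  {"delta_pos": [-0.0186,0.309,0.044],"turn": -0.442,"fingers": 0},
  {"delta_pos": [-0.0186,0.309,0.044],"turn": -0.442,"fingers": 0},
  {"delta_pos": [-0.0186,0.309,0.044],"turn": -0.442,"fingers": 0},
])

```text
clock: 7.75
ee_pos: [0.5582, -0.0776, 0.0973]
tool_rot: [0.0, -0.097, 0.995, -0.0]
ft_force: [-0.4, -0.0, -1.0]
grip_width: 0.0118
```

```bash
python3 snap.py w4
python3 - <<'E'
from h import *
p=cv2.imread("pics/w4.png")
cv2.imwrite("pics/w4c.png",cv2.resize(p[100:330,200:430],None,fx=2.6,fy=2.6))
E
```

```text
[ 0.5582 -0.0776  0.0973] [ 5.000e-04 -9.720e-02  9.953e-01 -3.000e-04] [-0.42 -0.01 -1.02] 7.75
```

View pics/w4c.png

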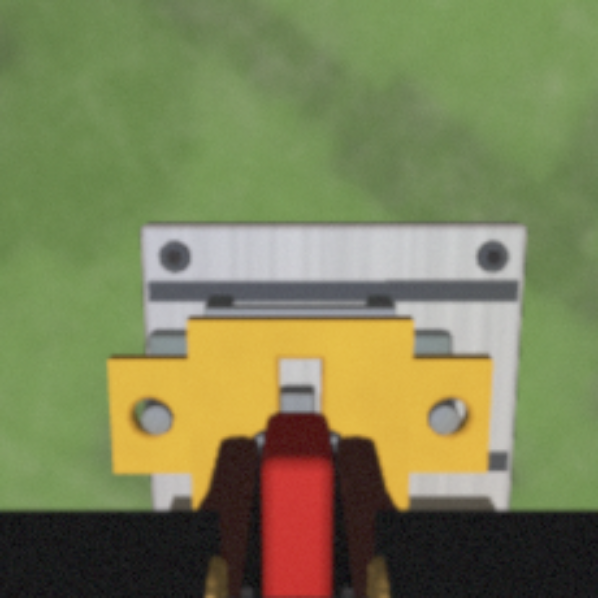

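The yaw is aligned. The slot's far part shows at crop columns 278–322, and the T-head end and wing are centred at about 297–298. I'll compute the lateral offset.

Run:
```python
from h import *
import json
s=json.load(open("pics/w4.json"));p=cv2.imread("pics/w4.png");C=cam("wrist",s)
q=s["tool_rot"];R=Ro.from_quat([q[1],q[2],q[3],q[0]]).as_matrix();P=np.array(s["ee_pos"])
print("yaw",np.degrees(np.arctan2(R[1,0],R[0,0])),R[:,2])
for y in(241,244,250,253,256,285): print(y,[tuple(v) for v in p[y,302:330,:].tolist()] if y in(244,253) else p[y,300:330,0].tolist())
print("col",p[232:262,314].tolist())
def tl(px,z):
    o,d=rays(C,[px]);X=o+d[0]*((z-o[2])/d[0,2]);return (R.T@(X-P)).round(4)
for px in([306.9,244],[323.8,244],[315,237.5]): print(tl(px,.0475))
for px in([308,252],[321,252]):print("head",tl(px,.0633))
for px in([258.5,258.5],[371.5,258.5]): print("post",tl(px,.0505))
```

```text
yaw -168.83976996553548 [ 1.03694661e-03 -4.84817147e-04 -9.99999345e-01]
241 [72, 70, 71, 72, 72, 68, 77, 131, 187, 201, 199, 201, 201, 203, 202, 201, 199, 195, 193, 201, 203, 202, 193, 145, 77, 68, 71, 71, 73, 72]
244 [(74, 188, 227), (75, 188, 228), (71, 185, 225), (68, 175, 218), (76, 161, 206), (134, 174, 199), (183, 194, 201), (199, 199, 200), (199, 198, 198), (198, 198, 199), (198, 199, 199), (202, 202, 202), (201, 200, 202), (200, 201, 200), (196, 196, 195), (193, 195, 195), (196, 197, 197), (198, 197, 199), (202, 202, 202), (200, 200, 202), (193, 195, 198), (143, 169, 194), (76, 161, 205), (70, 176, 221), (70, 183, 225), (71, 184, 226), (74, 188, 227), (74, 188, 227)]
250 [72, 72, 74, 72, 73, 70, 63, 62, 65, 72, 71, 74, 72, 74, 74, 74, 72, 74, 72, 74, 104, 168, 189, 143, 78, 66, 73, 73, 71, 71]
253 [(74, 186, 227), (73, 187, 227), (73, 186, 227), (69, 178, 222), (64, 157, 202), (88, 137, 165), (134, 142, 147), (157, 153, 149), (162, 156, 152), (162, 154, 151), (163, 156, 152), (157, 151, 148), (161, 154, 151), (156, 150, 147), (161, 155, 149), (162, 156, 151), (164, 155, 153
[... 433 characters left out ...]
 39, 24, 25, 27]
col [[73, 185, 226], [70, 183, 225], [69, 184, 224], [74, 185, 226], [71, 176, 218], [95, 168, 209], [168, 187, 199], [201, 201, 203], [200, 201, 201], [202, 201, 204], [202, 201, 202], [201, 202, 201], [201, 200, 202], [199, 200, 200], [197, 197, 198], [174, 175, 174], [118, 118, 119], [69, 71, 71], [74, 72, 74], [118, 117, 118], [149, 144, 142], [161, 154, 151], [157, 152, 147], [159, 150, 147], [163, 156, 151], [155, 147, 145], [109, 104, 113], [44, 40, 82], [22, 16, 76], [20, 17, 77]]
[ 0.0101 -0.0038  0.0498]
[0.0101 0.0072 0.0498]
[0.0144 0.0015 0.0498]
head [ 0.0093 -0.0028  0.034 ]
head [0.0093 0.005  0.034 ]
post [ 0.0012 -0.035   0.0468]
post [0.0012 0.038  0.0468]
```

>>> move_arm([
  {"delta_pos": [0,0.001,0.004],"turn": 0,"fingers": 0},
  {"delta_pos": [0,0.001,0.01],"turn": 0,"fingers": 0},
  {"delta_pos": [0,0.001,0.014],"turn": 0,"fingers": 0},
  {"delta_pos": [0,0.001,0.017],"turn": 0,"fingers": 0},
  {"delta_pos": [0,0.001,0.019],"turn": 0,"fingers": 0},
  {"delta_pos": [0,0.001,0.02],"turn": 0,"fingers": 0},
  {"delta_pos": [0,0.001,0.02],"turn": 0,"fingers": 0},
  {"delta_pos": [0,0.001,0.02],"turn": 0,"fingers": 0},
])

```text
clock: 8.8
ee_pos: [0.5576, -0.0762, 0.0768]
tool_rot: [0.0, -0.097, 0.995, -0.0]
ft_force: [0.4, 0.1, -0.7]
grip_width: 0.0116
```

The head is about 4.7 mm into the plate slot with no contact force, so it has entered. I'll go on to just above collar contact.

>>> move_arm([
  {"delta_pos": [0,0,0.003],"turn": 0,"fingers": 0},
  {"delta_pos": [0,0,0.006],"turn": 0,"fingers": 0},
  {"delta_pos": [0,0,0.009],"turn": 0,"fingers": 0},
  {"delta_pos": [0,0,0.0115],"turn": 0,"fingers": 0},
  {"delta_pos": [0,0,0.013],"turn": 0,"fingers": 0},
  {"delta_pos": [0,0,0.013],"turn": 0,"fingers": 0},
])

```text
clock: 9.55
ee_pos: [0.5574, -0.0761, 0.0635]
tool_rot: [-0.0, -0.097, 0.995, -0.0]
ft_force: [0.5, -0.4, -0.4]
grip_width: 0.0122
```

>>> move_arm([
  {"delta_pos": [0,0,0.003],"turn": 0,"fingers": 0},
  {"delta_pos": [0,0,0.005],"turn": 0,"fingers": 0},
  {"delta_pos": [0,0,0.006],"turn": 0,"fingers": 0},
  {"delta_pos": [0,0,0.006],"turn": 0,"fingers": 0},
])

```text
clock: 10.05
ee_pos: [0.5574, -0.0761, 0.0576]
tool_rot: [-0.0, -0.097, 0.995, -0.0]
ft_force: [-0.0, 0.8, -2.3]
grip_width: 0.0117
```

>>> move_arm([
  {"delta_pos": [0,0,0.0015],"turn": 0,"fingers": 0},
  {"delta_pos": [0,0,0.003],"turn": 0,"fingers": 0},
  {"delta_pos": [0,0,0.0045],"turn": 0,"fingers": 0},
  {"delta_pos": [0,0,0.006],"turn": 0,"fingers": 0},
  {"delta_pos": [0,0,0.006],"turn": 0,"fingers": 0},
  {"delta_pos": [0,0,0.006],"turn": 0,"fingers": 0},
])

```text
clock: 10.8
ee_pos: [0.5576, -0.0762, 0.052]
tool_rot: [0.0, -0.097, 0.995, -0.0]
ft_force: [-2.0, 0.5, 4.8]
grip_width: 0.0117
```

>>> move_arm([
  {"delta_pos": [0,0,0.0015],"turn": 0,"fingers": 0},
  {"delta_pos": [0,0,0.003],"turn": 0,"fingers": 0},
  {"delta_pos": [0,0,0.004],"turn": 0,"fingers": 0},
  {"delta_pos": [0,0,0.004],"turn": 0,"fingers": 0},
  {"delta_pos": [0,0,0.004],"turn": 0,"fingers": 0},
])

```text
clock: 11.42
ee_pos: [0.5576, -0.0762, 0.0483]
tool_rot: [0.0, -0.097, 0.995, -0.0]
ft_force: [-1.9, 0.9, 8.7]
grip_width: 0.012
```

Run:
```python
from h import *
import json
for i in range(3):
    s=r.read_state();p,d=r.get_image("wrist");print(s["ee_pos"].round(4) if hasattr(s["ee_pos"],"round") else s["ee_pos"],np.round(s["ft_force"],2),np.round(s["wrist_torque"],3),np.round(s["joint_positions"][5],3))
cv2.imwrite("pics/w5.png",p)
```

```text
[ 0.5576 -0.0762  0.0483] [-1.92  0.86  8.66] [0.117 0.389 0.007] -2.024
[ 0.5577 -0.0762  0.0483] [-1.88  0.42  8.65] [0.151 0.448 0.001] -2.024
[ 0.5577 -0.0762  0.0484] [-1.44  1.04  9.76] [ 0.162  0.376 -0.004] -2.024
```

Springs are at about 7.7 mm of travel (force about 9.7 N). Now I'll turn clockwise, which is positive about the downward tool z.

>>> move_arm([
  {"delta_pos": [0.0007,0,0],"turn": 0.05,"fingers": 0},
  {"delta_pos": [0.0007,0.0001,0],"turn": 0.15,"fingers": 0},
  {"delta_pos": [0.0007,0.0002,0],"turn": 0.27,"fingers": 0},
  {"delta_pos": [0.0006,0.0003,0],"turn": 0.39,"fingers": 0},
  {"delta_pos": [0.0006,0.0004,0],"turn": 0.51,"fingers": 0},
  {"delta_pos": [0.0005,0.0005,0],"turn": 0.63,"fingers": 0},
  {"delta_pos": [0.0004,0.0005,0],"turn": 0.75,"fingers": 0},
  {"delta_pos": [0.0004,0.0005,0],"turn": 0.75,"fingers": 0},
])

```text
clock: 12.58
ee_pos: [0.5584, -0.0761, 0.0487]
tool_rot: [0.001, 0.274, 0.962, -0.0]
ft_force: [-1.0, 0.2, 9.0]
grip_width: 0.0117
```

>>> move_arm([
  {"delta_pos": [0,0.0001,0],"turn": 0.1,"fingers": 0},
  {"delta_pos": [0,0.0002,0],"turn": 0.22,"fingers": 0},
  {"delta_pos": [-0.0001,0.0003,0],"turn": 0.34,"fingers": 0},
  {"delta_pos": [-0.0001,0.0004,0],"turn": 0.46,"fingers": 0},
  {"delta_pos": [-0.0002,0.0005,0],"turn": 0.58,"fingers": 0},
  {"delta_pos": [-0.0002,0.0005,0],"turn": 0.68,"fingers": 0},
  {"delta_pos": [-0.0002,0.0006,0],"turn": 0.76,"fingers": 0},
  {"delta_pos": [-0.0002,0.0006,0],"turn": 0.76,"fingers": 0},
  {"delta_pos": [-0.0002,0.0006,0],"turn": 0.76,"fingers": 0},
])

```text
clock: 13.7
ee_pos: [0.5589, -0.0757, 0.0487]
tool_rot: [0.001, 0.611, 0.792, 0.001]
ft_force: [-0.7, 0.7, 9.4]
grip_width: 0.0118
```

```bash
cat > st.py <<'E'
from h import *
s=r.read_state();q=s["tool_rot"];R=Ro.from_quat([q[1],q[2],q[3],q[0]]).as_matrix()
print("yaw",np.degrees(np.arctan2(R[1,0],R[0,0])).round(2),"rel clamp",(np.degrees(np.arctan2(R[1,0],R[0,0]))-191.2)%360-360,np.round(s["ee_pos"],4),np.round(s["ft_force"],2),np.round(s["wrist_torque"],3),s["grip_width"],s["clock"])
E
python3 st.py
```

```text
yaw 104.66 rel clamp -86.53521517246566 [ 0.5589 -0.0757  0.0487] [-0.74  0.66  9.42] [-0.062  0.137 -0.092] 0.011783615510929815 13.7
```

Nearly there, with torque just starting. I'll turn on to the stop in small steps and watch the torque.

>>> move_arm([
  {"delta_pos": [0,0,0],"turn": 0.03,"fingers": 0},
  {"delta_pos": [0,0,0],"turn": 0.06,"fingers": 0},
  {"delta_pos": [0,0,0],"turn": 0.08,"fingers": 0},
  {"delta_pos": [0,0,0],"turn": 0.08,"fingers": 0},
  {"delta_pos": [0,0,0],"turn": 0.08,"fingers": 0},
])

```text
clock: 14.32
ee_pos: [0.5589, -0.0757, 0.0487]
tool_rot: [0.001, 0.642, 0.767, 0.001]
ft_force: [0.3, 0.1, 8.0]
grip_width: 0.0121
```

```bash
python3 st.py
```

```text
yaw 100.09 rel clamp -91.11338196353626 [ 0.5589 -0.0757  0.0487] [0.29 0.1  8.01] [-0.036  0.07   0.045] 0.012120119248341839 14.325
```

>>> move_arm([
  {"delta_pos": [0,0,0],"turn": 0.025,"fingers": 0},
  {"delta_pos": [0,0,0],"turn": 0.05,"fingers": 0},
  {"delta_pos": [0,0,0],"turn": 0.05,"fingers": 0},
  {"delta_pos": [0,0,0],"turn": 0.05,"fingers": 0},
])

```text
clock: 14.82
ee_pos: [0.5588, -0.0757, 0.0487]
tool_rot: [0.001, 0.661, 0.75, 0.001]
ft_force: [-0.4, 0.6, 9.6]
grip_width: 0.0117
```

```bash
python3 st.py
```

```text
yaw 97.22 rel clamp -93.97960525987298 [ 0.5588 -0.0757  0.0487] [-0.36  0.56  9.58] [-0.027  0.223 -0.021] 0.0116663972892402 14.825
```

```bash
python3 snap.py w6
python3 - <<'E'
from h import *
p=cv2.imread("pics/w6.png")
cv2.imwrite("pics/w6c.png",cv2.resize(p[120:340,200:430],None,fx=2.6,fy=2.6))
E
```

```text
[ 0.5588 -0.0757  0.0487] [1.300e-03 6.612e-01 7.502e-01 6.000e-04] [-0.36  0.56  9.58] 14.825
```

View pics/w6c.png

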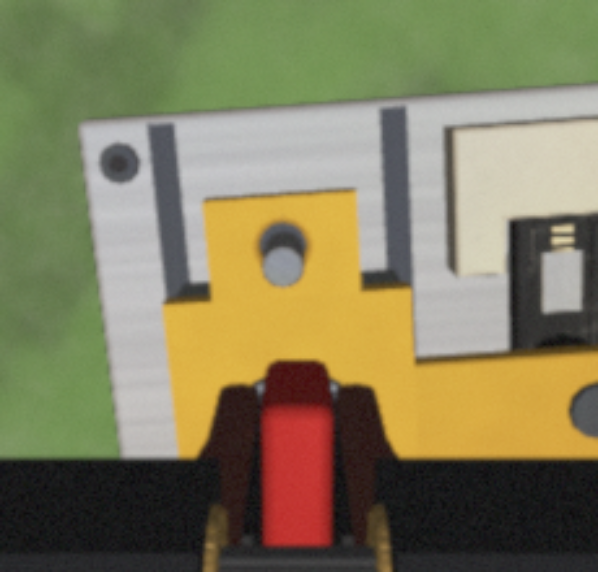

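The wing is still square in the jaws, the plate is pressed down, and the fixture sits about 4° past square to the tool. I'll check for the stop a little further on.

>>> move_arm([
  {"delta_pos": [0,0,0],"turn": 0.03,"fingers": 0},
  {"delta_pos": [0,0,0],"turn": 0.05,"fingers": 0},
  {"delta_pos": [0,0,0],"turn": 0.05,"fingers": 0},
])

```text
clock: 15.25
ee_pos: [0.5586, -0.0757, 0.0487]
tool_rot: [0.001, 0.68, 0.734, 0.0]
ft_force: [-1.1, 0.5, 9.1]
grip_width: 0.0119
```

```bash
python3 st.py
```

```text
yaw 94.39 rel clamp -96.81314129472997 [ 0.5586 -0.0757  0.0487] [-1.08  0.45  9.1 ] [0.031 0.217 0.316] 0.011858534878447341 15.25
```

The stop is felt: torque rose to 0.32 N m. I'll relieve the turn slightly, then let the bolt rise.

>>> move_arm([
  {"delta_pos": [0,0,0],"turn": -0.035,"fingers": 0},
  {"delta_pos": [0,0,0],"turn": -0.035,"fingers": 0},
  {"delta_pos": [0,0,-0.001],"turn": -0.035,"fingers": 0},
  {"delta_pos": [0,0,-0.002],"turn": -0.035,"fingers": 0},
  {"delta_pos": [0,0,-0.003],"turn": -0.035,"fingers": 0},
  {"delta_pos": [0,0,-0.004],"turn": -0.035,"fingers": 0},
  {"delta_pos": [0,0,-0.004],"turn": -0.035,"fingers": 0},
  {"delta_pos": [0,0,-0.004],"turn": -0.035,"fingers": 0},
])

```text
clock: 16.25
ee_pos: [0.5585, -0.0757, 0.0521]
tool_rot: [0.001, 0.667, 0.745, 0.0]
ft_force: [0.4, -0.8, 6.4]
grip_width: 0.0116
```

```bash
python3 st.py
```

```text
yaw 96.36 rel clamp -94.83809112291527 [ 0.5585 -0.0757  0.0521] [ 0.36 -0.77  6.44] [-0.139 -0.145  0.062] 0.011604072140712164 16.25
```

>>> move_arm([
  {"delta_pos": [0,0,-0.0007],"turn": 0,"fingers": 0},
  {"delta_pos": [0,0,-0.0014],"turn": 0,"fingers": 0},
  {"delta_pos": [0,0,-0.0014],"turn": 0,"fingers": 0},
  {"delta_pos": [0,0,-0.0014],"turn": 0,"fingers": 0},
])

```text
clock: 16.75
ee_pos: [0.5585, -0.0756, 0.0523]
tool_rot: [0.001, 0.667, 0.745, 0.0]
ft_force: [5.8, -2.1, -8.1]
grip_width: 0.0119
```

```bash
python3 st.py
```

```text
yaw 96.35 rel clamp -94.84745775534867 [ 0.5585 -0.0756  0.0523] [ 5.83 -2.13 -8.11] [-0.325 -1.127  0.019] 0.01188247837488382 16.75
```

The bolt is caught about 3.6 mm above the pressed position, which matches the detent. I'll relax the pull to near zero, then open.

>>> move_arm([
  {"delta_pos": [0,0,0.0009],"turn": 0,"fingers": 0},
  {"delta_pos": [0,0,0.0009],"turn": 0,"fingers": 0},
  {"delta_pos": [0,0,0.0009],"turn": 0,"fingers": 8},
  {"delta_pos": [0,0,0.0009],"turn": 0,"fingers": 14},
  {"delta_pos": [0,0,0.0009],"turn": 0,"fingers": 20},
  {"delta_pos": [0,0,0.0009],"turn": 0,"fingers": 30},
  {"delta_pos": [0,0,0.0009],"turn": 0,"fingers": 40},
  {"delta_pos": [0,0,0.0009],"turn": 0,"fingers": 50},
  {"delta_pos": [0,0,0.0009],"turn": 0,"fingers": 50},
])

```text
clock: 17.88
ee_pos: [0.5573, -0.0753, 0.0522]
tool_rot: [-0.0, 0.667, 0.745, -0.0]
ft_force: [0.7, -0.4, 0.4]
grip_width: 0.0439
```

```bash
python3 st.py
```

```text
yaw 96.36 rel clamp -94.83988715940154 [ 0.5573 -0.0753  0.0522] [ 0.75 -0.4   0.4 ] [-0.04   0.021 -0.049] 0.04386946562733297 17.875
```

Released. Now straight up, then look.

>>> move_arm([
  {"delta_pos": [0,0,-0.01],"turn": 0,"fingers": 50},
  {"delta_pos": [0,0,-0.04],"turn": 0,"fingers": 50},
  {"delta_pos": [0,0,-0.08],"turn": 0,"fingers": 80},
  {"delta_pos": [0,0,-0.12],"turn": 0,"fingers": 100},
  {"delta_pos": [0,0,-0.13],"turn": 0,"fingers": 100},
  {"delta_pos": [0,0,-0.13],"turn": 0,"fingers": 100},
  {"delta_pos": [0,0,-0.13],"turn": 0,"fingers": 100},
])

```text
clock: 18.75
ee_pos: [0.5564, -0.075, 0.1807]
tool_rot: [-0.001, 0.667, 0.745, -0.001]
ft_force: [-0.8, 0.8, 0.1]
grip_width: 0.0868
```

```bash
python3 snap.py w7
python3 - <<'E'
from h import *
import json
p=cv2.imread("pics/w7.png");d=np.load("pics/w7.npy");s=json.load(open("pics/w7.json"));C=cam("wrist",s)
a=cv2.resize(p[130:330,220:400],None,fx=2.2,fy=2.2)
q,_=r.get_image("scene");b=cv2.resize(q[190:280,205:305],None,fx=4.4,fy=4.4)
b=b[:a.shape[0],:800-a.shape[1]];b=cv2.copyMakeBorder(b,0,a.shape[0]-b.shape[0],0,0,0)
cv2.imwrite("pics/f.png",np.hstack([a,b]))
def hz(m,D,C):   # median world height of mask from depth
    ys,xs=np.nonzero(m&(D>0));o,dr=rays(C,np.c_[xs,ys]);return o+dr*D[ys,xs][:,None]
m=mask(p,"yel");m[:,:200]=0;m[:,430:]=0;m[330:]=0;z=hz(cv2.erode(m,np.ones((5,5))),d,C);print("plate z after",np.percentile(z[:,2],[10,50,90]))
s1=json.load(open("pics/w1.json"));p1=cv2.imread("pics/w1.png");m=mask(p1,"yel");m[:,:240]=0;m[:,380:]=0
z=hz(cv2.erode(m,np.ones((5,5))),np.load("pics/w1.npy"),cam("wrist",s1));print("before",np.percentile(z[:,2],[10,50,90]))
c=blobs(mask(p,"red"))[0];q=cv2.minAreaRect(c);print("red",q)
m=np.zeros(p.shape[:2],np.uint8);cv2.drawContours(m,[c],-1,255,-1);z=hz(cv2.erode(m,np.ones((5,5))),d,C);print("wing z",np.percentile(z[:,2],[10,50,90]),np.median(z,0))
v=np.diff(onplane(C,cv2.boxPoints(q),.08),axis=0);print("edges deg",np.degrees(np.arctan2(v[:,1],v[:,0])).round(1),np.linalg.norm(v,axis=1).round(4))
E
```

```text
[ 0.5564 -0.075   0.1807] [-1.100e-03  6.668e-01  7.452e-01 -7.000e-04] [-0.84  0.81  0.05] 18.75
plate z after [0.04191267 0.04278856 0.04364471]
before [0.04588031 0.04673661 0.04758656]
red ((316.5, 240.5), (41.0, 13.0), 90.0)
wing z [0.07996219 0.08082797 0.08162985] [ 0.55852201 -0.07294754  0.08082797]
edges deg [   6.4  -83.2 -173.6] [0.0103 0.0339 0.0106]
```

View pics/f.png

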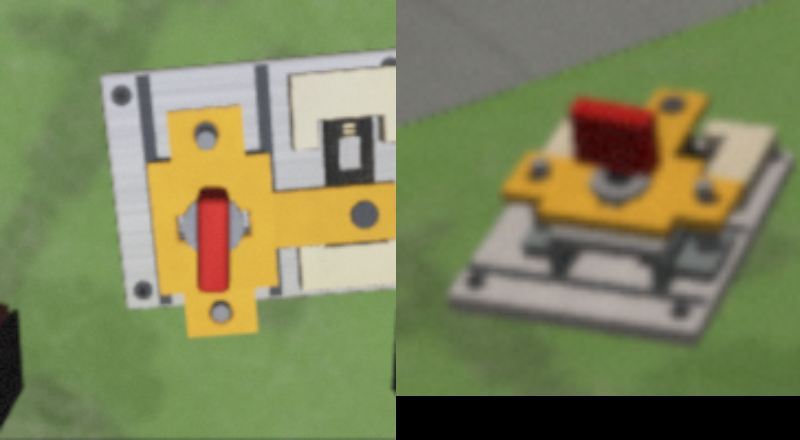

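The bolt stands upright across the slot (wing at (212,240), collar on the plate). Measured from depth, the plate is held 3.95 mm down, where 4 mm was expected. The gripper is clear, so I'm handing in.

```bash
python3 -c "
from cell import r
print(r.finish_job())"
```

```text
the job is handed in; nothing more can be done
None
```

The T-bolt is locked in the clamp and alone holds the yellow plate down. I handed the job in at about 19 s of the 64 s allowed.

**What I did:** I took the bolt out of the stand and measured the slot with the wrist camera, about 9.4 mm off the base's midline. I lowered the head gently to check that position, and it went in first time with no contact force, so no searching was needed. I pressed the plate to about 7.7 mm and turned the bolt clockwise until it met the stop. Then I let it rise into the detent and released it. The highest vertical force I read was about 10 N.

**Last checks:**
- **Plate:** depth images put it 3.95 mm lower than before, against about 4 mm expected.
- **Bolt:** the wing top is at 80.8 mm, against about 81.5 mm expected in the detent. The bolt did not lift under a pull of about 8 N before release.
- **Gripper:** it is clear of the fixture, with the wrist force back to about zero.

**Disagreements:**
- **Turn angle:** the turn measured about 95° against the clamp direction I estimated, not 90°. Wrist torque rose (to 0.3 N m) only past 94°, and I took that as the stop.
- **Slot along its length:** its position relative to the base edge was 2.5 mm off nominal, within what I'd expect from calibration error. It caused only about 2 N of side force.

The arm stayed clear of the tape roll and the bottle, but I did not measure them again at the end.

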